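# Steady a rocking roller stand

## Task

The small steel roller stand rocks on the bench because its far left leg, the one with the black wing knob on top, is screwed too short. Turn that knob until the stand sits firmly on all four rubber feet, with none left hanging in the air, then let go of it. Leave the stand where it is, and leave the things lying round it alone.

Things in the scene. Friction and masses are not known exactly. Their poses are not given: they have to be found in the camera images.
- stand: Roller stand, about 3 kg, loose: steel plate 196 x 172 mm, 10 thick, top 50 mm high, on four legs splayed 30 degrees in x. Origin on the bench under its centre; x to the far side, y left. Feet 109 mm from it in x, 70 in y. A roller in aluminium cheeks is fixed on its near right part (to 88 mm high). It rests on its three fixed legs; pressing the knob down with 1 to 3 N rocks it over.
- leg_knob (a joint): Turn of the wing knob, rad; grows clockwise seen from above it, screwing the leg out and the knob down 3.82 mm per rad along the leg (3.3 mm of foot height). At 0 all four feet are in one plane; past it the stand rocks again. Starts between -2.1 and -1.25 (foot 4 to 7 mm short); range -2.8 to 1.6. Stays where left; friction 0.12 N m.
- knob_grip (a point): Point on the knob's axis at the height to grip. z points up the axis, which leans 30 degrees to the stand's near side; x along the black wing, y across it. Wing 44 mm long, 14 thick, 36 high: from 22 mm below this point to 14 above; under it a collar 24 mm across, 9 high. At joint 0 it is 68 mm up the axis from the plate's top.
- foot_screw (a point): Lowest point of the screw leg's rubber ball foot (18 mm, far left); height 0 is on the bench. The leg's axis crosses the plate's top at (85, 70, 50) mm in the stand's frame.
- foot_near_left (a point): Lowest point of the fixed near left foot.
- foot_near_right (a point): Lowest point of the fixed near right foot.
- foot_far_right (a point): Lowest point of the fixed far right foot.
- tape_roll: Roll of masking tape, 104 mm across, 17 mm high, lying left of the stand; leave alone. Origin under its centre.
- driver: Yellow screwdriver, 152 mm long, 24 mm thick, lying right of the stand; leave alone. Origin under its centre.
- memory_stick: USB stick, 53 x 18 x 8 mm, lying close to the left side of the stand; leave alone. Origin under its centre.

How it is judged:
By the outcome, as a careful person would: the job done as asked, in the order asked, and still so for the second after the job is handed in, with the robot touching nothing.
It also fails if it takes over 46 s, if anything falls off the work surface, if the arm or the gripper's body presses on something with over 40 N, if the wrist force passes 120 N, or if a joint passes its speed limit or range.

## Robot

A 6-joint arm with a two-finger parallel gripper is mounted at the origin on a cart in front of the work surface, level with it; the furniture and walls round the work are solid. World frame = base frame: x ahead of the robot, y to its left, z up, the work surface at z = 0. Lengths are in m, angles in rad, forces in N, time in s.
With the tool pointing down it reaches from about 0.325 to 0.875 m from the base axis. Payload 4.4 kg.
Tool frame: the origin (TCP) lies at the very end of the fingers, on their centre line; the grasp point (between the pads) lies 19 mm behind it; z points along the fingers, y is the line along which they close (so a half turn about z gives the same grasp; the last joint's range is limited). The gripper opens to 85 mm and grips with 20 to 120 N. Pads are 22 mm wide; open, the fingers measure 114 mm over their backs; the gripper's body (76 mm by 85 mm) begins 54 mm behind the grasp point. The pads swing forward as they close: fully open they stand 13 mm farther back than shut.
Start: joints at [1.077, 0.207, 1.542, -0, 1.393, -0.15], TCP at [0.193, 0.542, 0.231] pointing down, gripper open.
Joint ranges: [-2.73, 2.73], [-0.86, 2.22], [0.23, 2.46], [-1.11, 4.25], [0.08, 2.63], [-2.82, 2.82]. Speed limits (rad/s): [2.79, 2.79, 3.14, 3.14, 3.14, 3.14].

## Interface

Orientations are given as a unit quaternion [x, y, z, w].
In Python, from bench import status, camera, camera_model, workorder gives the robot as it stands. The module is installed in compiled form; this text tells all that it offers.
- The arm moves only by the shell command python3 -m inch 'ROWS'. ROWS is JSON, a list of rows, each a list of 7 numbers: the shift along the tool's x, y, z in mm, then the turn, a rotation vector about the tool's x, y, z in rad, then the gripper's target within -1 to 1 (fully open at 1, half-way at 0, shut at -1). In form: [[tx, ty, tz, ax, ay, az, hand], ...]. A call has 1 to 10 rows; each row shifts and turns the commanded pose from where the row before left it, along the tool's axes as they then stand; what a row does not reach is not made up. A row lasts 1/12 s, in which the tool goes at most 41.7 mm and 7.16 degrees, less where a joint would pass 70% of its speed; a pose out of reach is approached as far as the arm can. A call is refused whole if a number of a shift passes 41.7 or a number of a turn 0.125, either way. A call with a gripper value outside its range is refused whole. The fingers move at their own pace and stop on an object; the grip force is fixed at half the most. Time passes only in rows, so rows that do not move let the fingers close. It gives the time, the measured TCP pose, the force, the opening and the grip force at its end, in the units of the state.
- status.get_state(): the state, without advancing time (a new reading comes with each control period).
- camera(name): name is "scene" or "top"; returns (picture, depth): 420x560x3 uint8, red, green, blue; 420x560 float32, m along the optical axis (not along the pixel's ray), 0 where there is no reading.
- camera_model(name): a dict with "intrinsics" (3x3 intrinsics, pixels), "rvec" (rotation vector, rad) and "tvec" (3), from world to camera coordinates, as OpenCV has them. Camera axes: x right, y down, z forward; pixel columns grow to the right and rows downward; lengths in m; the calibration is good to about 2 mm. A picture is of the moment at which its call begins. camera_model takes no time and is no camera call.
- workorder.job_done(): hands the job in; it is judged then, once.
The state is a dict: "t": time; "joint_positions": joint angles; "dq": joint speeds; "tau": joint torques, N m; "ee_pos": TCP position; "eef_rot": TCP orientation; "force": force on the tool from outside, world axes, zero at the start; "torque": the same for the moment, N m; "finger_gap": finger opening in m; "gripper_force": force on a finger pad.
Only numpy, scipy, OpenCV 4.12 (cv2) and the standard library are available. Lean on these libraries where they do the work, as an engineer would, in place of code of your own. Each camera call takes 0.05 s, during which the arm holds its last target. There are 200 camera calls.

## Working session

There is one attempt and no reset: what is moved stays moved. The work goes in short steps, Python scripts to look and compute and a shell command to move; the robot and the scene stay as the last step left them, time stands still between calls to the robot, and variables do not carry over. Pictures are saved under pics/ and viewed, at most 10 in all, crops included, and the job is handed in when it is done.

```bash
mkdir -p pics; cat > h.py <<'E'
import numpy as np, cv2
from scipy.spatial.transform import Rotation as R
from bench import status, camera, camera_model, workorder
def snap(n):
    im,d=camera(n); m=camera_model(n)
    K=np.array(m["intrinsics"]);Rc=R.from_rotvec(np.ravel(m["rvec"])).as_matrix();t=np.ravel(m["tvec"])
    v,u=np.indices(d.shape)
    P=np.stack([(u-K[0,2])/K[0,0]*d,(v-K[1,2])/K[1,1]*d,d],-1)
    W=(P-t)@Rc; W[d==0]=np.nan
    return im,d,W,(K,Rc,t)
def proj(p,c):
    K,Rc,t=c; q=(np.atleast_2d(p)@Rc.T+t)@K.T; return q[:,:2]/q[:,2:]
E
python3 - <<'E'
from h import *
for n in("scene","top"):
    im,d,W,c=snap(n); np.savez(n+"0.npz",im=im,W=W,K=c[0],R=c[1],t=c[2])
    cv2.imwrite(f"pics/{n}0.png",im[...,::-1])
    print(n,-c[1].T@c[2])
s=status.get_state();print(s)
E
```

```text
scene [ 0.02023731 -0.50120013  0.7445112 ]
top [0.32792038 0.08216567 0.95988911]
{'t': 0.1, 'joint_positions': array([ 1.07748256e+00,  2.07363109e-01,  1.54281264e+00,  1.04796433e-05,
        1.39355458e+00, -1.50521901e-01]), 'dq': array([ 0.00024034, -0.0024566 , -0.0051241 , -0.00096761, -0.00088573,
       -0.00106163]), 'tau': array([-1.09278364e-03, -3.84092510e+01, -2.92550272e+01, -3.15929456e-04,
        4.87251644e-03, -1.63086526e-05]), 'ee_pos': array([0.19295235, 0.54091679, 0.23022509]), 'eef_rot': array([ 1.70558814e-01,  9.85346918e-01, -1.01229766e-03, -3.43056706e-04]), 'force': array([-0.36191965,  0.13967303, -0.18781595]), 'torque': array([-0.03781095,  0.00413976, -0.01352192]), 'gripper_force': 0.0, 'finger_gap': 0.08559048445358541}
```

View pics/scene0.png

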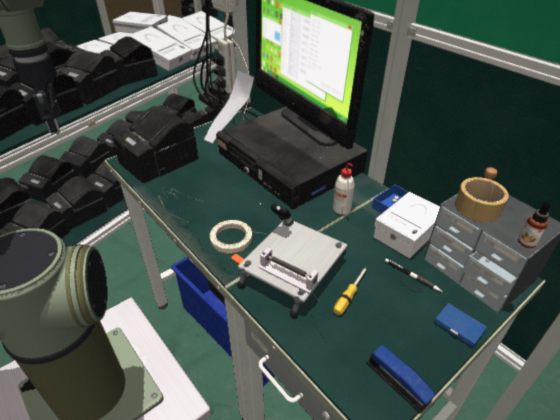

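View pics/top0.png

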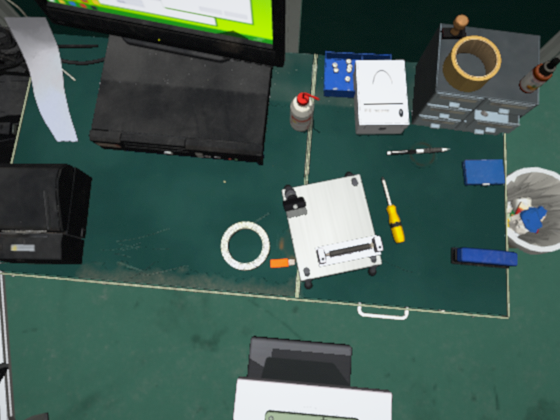

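The scene shows the stand at about (295,260) with its knob at (283,213). In the top view the plate is centred near (335,228), the knob is at (293,203), the tape at (245,246), the USB stick at (282,263) and the driver at (395,215).

```bash
python3 - <<'E'
from h import *
z=np.load("top0.npz");im,W=z["im"],z["W"]
c=(z["K"],z["R"],z["t"])
sub=np.zeros(W.shape[:2],bool);sub[165:290,275:390]=1
g=im.astype(int).min(-1)
print("bench z",np.nanmedian(W[300:301,200:230,2]),np.nanmedian(W[200:220,150:200,2]))
m=sub&(W[...,2]>.036)&(W[...,2]<.064)&(g>110)
p=W[m];A=np.c_[p[:,:2],np.ones(len(p))]
k=np.linalg.lstsq(A,p[:,2],rcond=None)[0];r=p[:,2]-A@k
ok=abs(r)<.003;k=np.linalg.lstsq(A[ok],p[ok,2],rcond=None)[0]
print("plane",k,r.std(),len(p))
m2=sub&(W[...,2]>.036)&(W[...,2]<.12)&((g>90)|(W[...,2]>.04))
rect=cv2.minAreaRect((p[ok,:2]*1000).astype(np.float32));print("rect",rect,cv2.boxPoints(rect))
for n in("top","scene"):
    z=np.load(n+"0.npz");im2,W2=z["im"],z["W"]
    # knob points: high, near far-left corner
    km=(W2[...,2]>.065)&(W2[...,2]<.16)&(im2.max(-1)<110)
    b=(slice(175,225),slice(272,312)) if n=="top" else (slice(195,230),slice(262,300))
    mm=np.zeros_like(km);mm[b]=km[b]
    q=W2[mm];print(n,len(q),q.mean(0),q.min(0),q.max(0))
    C=np.cov(q.T);w,v=np.linalg.eigh(C);print(np.sqrt(w)*1e3,v.T.round(2))
    cr=cv2.resize(im2[b],None,fx=10,fy=10,interpolation=cv2.INTER_CUBIC);cv2.imwrite(f"pics/k{n}.png",cr[...,::-1])
a=cv2.imread("pics/ktop.png");b=cv2.imread("pics/kscene.png")
o=np.zeros((500,800,3),np.uint8);o[:a.shape[0],:a.shape[1]]=a;o[:b.shape[0],410:410+b.shape[1]]=b;cv2.imwrite("pics/k.png",o)
E
```

```text
bench z -0.7478390773733374 0.000471085531892265
plane [-0.00806538 -0.00931016  0.05428344] 0.0024511292570782908 6623
rect ((473.9657897949219, -7.4701080322265625), (195.06056213378906, 171.5913543701172), 16.374691009521484) [[ 356.20416    47.350075]
 [ 404.5788   -117.2813  ]
 [ 591.7274    -62.29029 ]
 [ 543.3528    102.34109 ]]
top 302 [0.50759078 0.07631118 0.11068999] [0.48459744 0.05089728 0.06502794] [0.54048007 0.096381   0.13042066]
[ 3.47266344 11.24918137 25.11597133] [[-0.77 -0.27 -0.58]
 [-0.31  0.95 -0.02]
 [-0.55 -0.17  0.82]]
scene 208 [0.50240957 0.06813662 0.10886794] [0.48493    0.04967542 0.06501655] [0.53937586 0.09141805 0.12956107]
[ 4.57526304 12.26145705 20.77835083] [[ 0.81  0.34  0.48]
 [-0.32  0.94 -0.14]
 [-0.49 -0.04  0.87]]
```

View pics/k.png

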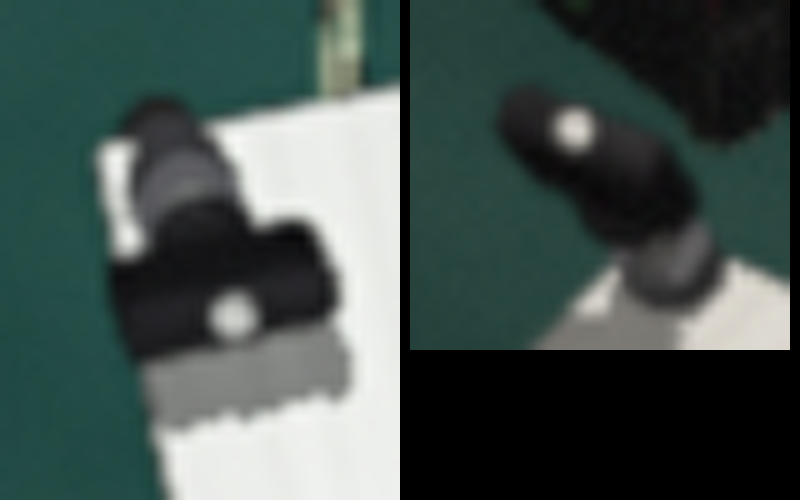

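```bash
cat > geo.py <<'E'
from h import *
yaw=np.deg2rad(16.37);Rs=R.from_euler("z",yaw).as_matrix()
O=np.array([.4740,-.0075,0])
base=O+Rs@[.085,.070,.050]; ax=Rs@[-.5,0,3**.5/2]
ex=Rs@[0,1,0.]; ey=np.cross(ax,ex)   # ex: stand y; ey: in-plane
E
python3 - <<'E'
from geo import *
from scipy.optimize import least_squares
dots={"top":(272+23.2-.5,175+31.5-.5),"scene":(262+16.5-.5,195+13-.5)}
cs={};
for n in dots:
    z=np.load(n+"0.npz");cs[n]=(z["K"],z["R"],z["t"])
    W=z["W"];im=z["im"];q=W[np.isfinite(W).all(-1)&(W[...,2]>.06)&(W[...,2]<.16)&(im.max(-1)<110)]
    l=np.stack([(q-base)@ex,(q-base)@ey,(q-base)@ax],-1)*1e3
    s=l[(np.hypot(l[:,0],l[:,1])<35)&(l[:,2]>50)&(l[:,2]<100)]
    r=cv2.minAreaRect(s[:,:2].astype(np.float32));w,v=np.linalg.eigh(np.cov(s[:,:2].T))
    print(n,len(s),s.mean(0).round(1),s.min(0).round(1),s.max(0).round(1),r,np.degrees(np.arctan(v[1,1]/v[0,1])),np.percentile(s[:,2],[90,97]))
X=least_squares(lambda x:np.concatenate([(proj(x,cs[n])[0]-dots[n]) for n in dots]),[.5,.07,.12])
print(X.x,X.fun,"local",(X.x-base)@ex*1e3,(X.x-base)@ey*1e3,(X.x-base)@ax*1e3)
# silhouette fit of the box angle/offset
ms={}
for n,b in(("top",(slice(175,225),slice(272,312))),("scene",(slice(195,230),slice(262,300)))):
    z=np.load(n+"0.npz");m=np.zeros((420,560),np.uint8);m[b]=(z["im"][b].max(-1)<62);
    ms[n]=m
S=4
def score(a,h,dx,dy):
    u=np.cos(a)*ex+np.sin(a)*ey;v=np.cross(ax,u);t=0
    for n in ms:
        B=np.array([base+dx*ex+dy*ey+ax*(h+k)+i*u+j*v for i in(-.022,.022) for j in(-.007,.007) for k in(-.022,.014)])
        h2=cv2.convexHull(((proj(B,cs[n])+.5)*S).astype(np.float32)).astype(np.int32)
        r=np.zeros((420*S,560*S),np.uint8);cv2.fillConvexPoly(r,h2,1)
        y0,x0=(165,262) if n=="top" else(185,250)
        r=cv2.resize(r[y0*S:(y0+70)*S,x0*S:(x0+60)*S].astype(np.float32),(60,70),interpolation=cv2.INTER_AREA);m=ms[n][y0:y0+70,x0:x0+60]
        t+=np.minimum(r,m).sum()/np.maximum(r,m).sum()
    return t
best=sorted([(score(np.deg2rad(a),h,dx,dy),a,h,dx,dy) for a in range(-40,41,4) for h in(.071,.075,.079) for dx in(-.002,0,.002) for dy in(-.002,0,.002)])[::-1]
for b in best[:8]:print(b)
E
```

```text
top 245 [ 1.  -4.4 77.7] [-21.8 -13.2  50.3] [22.   5.9 91.1] ((0.38753700256347656, -3.775628089904785), (43.575523376464844, 18.686887741088867), 3.9254214763641357) 1.967269041493358 [88.49733293 89.66531891]
scene 179 [-5.2  2.3 75.9] [-23.9  -7.4  50.2] [20.6 11.2 90. ] ((-1.6521053314208984, 2.1668620109558105), (44.70040512084961, 18.182878494262695), 1.5237905979156494) 4.548390532415575 [87.25893142 88.45890227]
[0.49371669 0.07064675 0.12562554] [ 0.04621609 -0.06496456 -0.09130381  0.02120076] local -0.5781221239590193 0.34238798687674654 87.52253082506608
(np.float32(0.98464537), 4, 0.071, 0, 0)
(np.float32(0.98380846), 4, 0.071, 0.002, 0)
(np.float32(0.97264045), 8, 0.071, 0.002, 0)
(np.float32(0.971267), 0, 0.071, 0, 0)
(np.float32(0.9673597), 8, 0.071, 0, 0)
(np.float32(0.9625838), 0, 0.071, 0.002, 0)
(np.float32(0.9618833), 8, 0.071, 0, -0.002)
(np.float32(0.95752454), 4, 0.071, 0, -0.002)
```

```bash
cat > plan.py <<'E'
from geo import *
import sys
def target(up,deg,h=.0735):  # TCP pose: grasp point `up` m above grip height, wing angle deg
    a=np.deg2rad(deg);u=np.cos(a)*ex+np.sin(a)*ey;v=np.cross(ax,u)
    Y=-v;Z=-ax;X=np.cross(Y,Z)
    return base+ax*(h+up-.019),R.from_matrix(np.c_[X,Y,Z])
def rows(p1,r1,n):
    s=status.get_state();p0=np.array(s["ee_pos"]);r0=R.from_quat(s["eef_rot"])
    rv=(r0.inv()*r1).as_rotvec()
    print("tot mm",np.round(r0.inv().apply(p1-p0)*1e3,1),"rv",rv.round(3),"F",np.round(s["force"],2),"j",np.round(s["joint_positions"],2))
    for i in range(n):
        r=r0*R.from_rotvec(rv*i/n)
        print(r.inv().apply((p1-p0)/n*1e3).round(0).astype(int).tolist(),(rv/n).round(3))
if __name__=="__main__":
    a=[float(x) for x in sys.argv[1:]]
    rows(*target(a[0]/1e3,a[1],a[3]/1e3 if len(a)>3 else .0735),int(a[2]))
E
python3 plan.py 90 3.5 17; python3 -c "
from plan import *
print(target(.09,3.5)[0])"
```

```text
tot mm [-418.2 -357.8   55.7] rv [-0.476 -0.259  0.861] F [-0.36  0.14 -0.19] j [ 1.08  0.21  1.54  0.    1.39 -0.15]
[-25, -21, 3] [-0.028 -0.015  0.051]
[-26, -20, 3] [-0.028 -0.015  0.051]
[-27, -19, 3] [-0.028 -0.015  0.051]
[-27, -17, 3] [-0.028 -0.015  0.051]
[-28, -16, 3] [-0.028 -0.015  0.051]
[-29, -15, 3] [-0.028 -0.015  0.051]
[-30, -13, 3] [-0.028 -0.015  0.051]
[-30, -12, 3] [-0.028 -0.015  0.051]
[-31, -10, 3] [-0.028 -0.015  0.051]
[-31, -9, 3] [-0.028 -0.015  0.051]
[-31, -7, 4] [-0.028 -0.015  0.051]
[-32, -6, 4] [-0.028 -0.015  0.051]
[-32, -4, 4] [-0.028 -0.015  0.051]
[-32, -3, 5] [-0.028 -0.015  0.051]
[-32, -1, 5] [-0.028 -0.015  0.051]
[-32, 0, 6] [-0.028 -0.015  0.051]
[-32, 2, 6] [-0.028 -0.015  0.051]
[0.4665044  0.06325577 0.17514067]
```

```bash
python3 -m inch '[[-25,-21,3,-0.028,-0.015,0.051,0],[-26,-20,3,-0.028,-0.015,0.051,0],[-27,-19,3,-0.028,-0.015,0.051,0],[-27,-17,3,-0.028,-0.015,0.051,0],[-28,-16,3,-0.028,-0.015,0.051,0],[-29,-15,3,-0.028,-0.015,0.051,0],[-30,-13,3,-0.028,-0.015,0.051,0],[-30,-12,3,-0.028,-0.015,0.051,0],[-31,-10,3,-0.028,-0.015,0.051,0]]'; python3 -m inch '[[-31,-9,3,-0.028,-0.015,0.051,0],[-31,-7,4,-0.028,-0.015,0.051,0],[-32,-6,4,-0.028,-0.015,0.051,0],[-32,-4,4,-0.028,-0.015,0.051,0],[-32,-3,5,-0.028,-0.015,0.051,0],[-32,-1,5,-0.028,-0.015,0.051,0],[-32,0,6,-0.028,-0.015,0.051,0],[-32,2,6,-0.028,-0.015,0.051,0],[0,0,0,0,0,0,0],[0,0,0,0,0,0,0]]'; python3 plan.py 90 3.5 2
```

```text
t: 0.85
ee_pos: [0.3389, 0.2863, 0.2007]
eef_rot: [0.389, 0.91, 0.111, 0.087]
force: [-0.0, 0.3, 0.7]
finger_gap: 0.0427
gripper_force: 0.0
t: 1.68
ee_pos: [0.4676, 0.0623, 0.1731]
eef_rot: [0.559, 0.788, 0.203, 0.159]
force: [-0.8, 0.3, -1.5]
finger_gap: 0.0424
gripper_force: 0.0
tot mm [ 1.2  0.4 -2.1] rv [-0.003 -0.002 -0.011] F [-0.78  0.28 -1.48] j [-0.22 -0.27  2.23  0.36  0.76 -0.77]
[1, 0, -1] [-0.001 -0.001 -0.006]
[1, 0, -1] [-0.001 -0.001 -0.006]
```

```bash
python3 -m inch '[[1,0,14,0,0,-0.006,0],[0,0,15,0,0,-0.006,0],[0,0,15,0,0,0,0],[0,0,14,0,0,0,0],[0,0,0,0,0,0,0],[0,0,0,0,0,0,0]]'; python3 plan.py 0 3.5 2; python3 - <<'E'
from h import *
o=[]
for n,b in(("top",(slice(160,230),slice(255,325))),("scene",(slice(160,230),slice(250,320)))):
    o.append(cv2.resize(snap(n)[0][b],None,fx=5,fy=5,interpolation=cv2.INTER_CUBIC))
cv2.imwrite("pics/pre.png",np.hstack(o)[...,::-1])
E
```

```text
t: 2.18
ee_pos: [0.4941, 0.0747, 0.1228]
eef_rot: [0.552, 0.793, 0.202, 0.159]
force: [0.8, 0.1, 0.4]
finger_gap: 0.0427
gripper_force: 0.0
tot mm [-3.4  0.3 29.8] rv [-0.003 -0.006  0.006] F [0.79 0.08 0.38] j [-0.17 -0.1   2.21  0.41  0.6  -0.82]
[-2, 0, 15] [-0.001 -0.003  0.003]
[-2, 0, 15] [-0.001 -0.003  0.003]
```

View pics/pre.png

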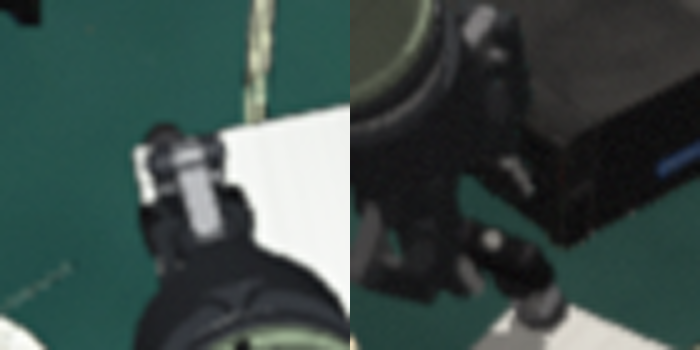

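The fingers straddle the black wing near (205,215) in the top crop and (490,245) in the scene crop, with one on each side. Next I descend and close.

```bash
python3 -m inch '[[-1,0,8,0,-0.003,0.003,0],[-1,0,8,0,-0.003,0.003,0],[-1,0,8,0,0,0,0],[0,0,6,0,0,0,0],[0,0,0,0,0,0,0],[0,0,0,0,0,0,0]]'; python3 plan.py 0 3.5 1
```

```text
t: 2.78
ee_pos: [0.5104, 0.0747, 0.0971]
eef_rot: [0.556, 0.79, 0.201, 0.161]
force: [-0.9, 0.1, -0.2]
finger_gap: 0.0425
gripper_force: 0.0
tot mm [ 1.4 -0.2 -0.2] rv [-0.002  0.002 -0.002] F [-0.89  0.14 -0.18] j [-0.16 -0.    2.2   0.44  0.51 -0.84]
[1, 0, 0] [-0.002  0.002 -0.002]
```

```bash
python3 -m inch '[[1,0,0,0,0,0,0],[0,0,0,0,0,0,-1],[0,0,0,0,0,0,-1],[0,0,0,0,0,0,-1],[0,0,0,0,0,0,-1],[0,0,0,0,0,0,-1],[0,0,0,0,0,0,-1],[0,0,0,0,0,0,-1]]'; python3 plan.py 0 3.5 1
```

```text
t: 3.45
ee_pos: [0.5099, 0.0755, 0.0974]
eef_rot: [0.556, 0.79, 0.201, 0.162]
force: [-2.4, -0.8, 1.2]
finger_gap: 0.0133
gripper_force: 61.7
tot mm [ 0.5 -0.2  0.2] rv [-0.001  0.002 -0.002] F [-2.4 -0.8  1.2] j [-0.15 -0.01  2.2   0.44  0.51 -0.84]
[0, 0, 0] [-0.001  0.002 -0.002]
```

```bash
python3 -m inch '[[0,0,0.3,0,0,0.07,-1],[0,0,0.3,0,0,0.07,-1],[0,0,0.3,0,0,0.07,-1],[0,0,0.3,0,0,0.07,-1],[0,0,0.3,0,0,0.07,-1],[0,0,0,0,0,0,-1],[0,0,0,0,0,0,-1]]'; python3 -c "
from plan import *
s=status.get_state();print(R.from_quat(s['eef_rot']).inv().apply(s['force']),s['torque'])"; python3 plan.py 0 -16.5 1 72.16
```

```text
t: 4.03
ee_pos: [0.5105, 0.0758, 0.0961]
eef_rot: [0.684, 0.682, 0.226, 0.124]
force: [-3.0, -1.2, 1.3]
finger_gap: 0.0128
gripper_force: 61.9
[-0.87567026 -1.93685543 -2.68378778] [-0.366604    0.70262704 -0.18867213]
tot mm [ 0.3 -0.2 -0. ] rv [-0.001  0.003 -0.001] F [-2.96 -1.16  1.28] j [-0.15 -0.    2.2   0.44  0.51 -0.49]
[0, 0, 0] [-0.001  0.003 -0.001]
```

```bash
python3 -m inch '[[0,0,0.35,0,0,0.094,-1],[0,0,0.36,0,0,0.094,-1],[0,0,0.36,0,0,0.094,-1],[0,0,0.36,0,0,0.094,-1],[0,0,0.36,0,0,0.094,-1],[0,0,0.36,0,0,0.094,-1],[0,0,0.36,0,0,0.094,-1],[0,0,0.36,0,0,0.094,-1],[0,0,0,0,0,0,-1],[0,0,0,0,0,0,-1]]'; python3 -c "
from plan import *
s=status.get_state();r=R.from_quat(s['eef_rot']).inv();print(r.apply(s['force']),s['torque']);print('down',r.apply([0,0,-1]))"; python3 plan.py 0 -59.5 1 69.3
```

```text
t: 4.87
ee_pos: [0.5117, 0.0764, 0.0934]
eef_rot: [0.887, 0.384, 0.256, 0.032]
force: [-4.7, -1.6, 0.5]
finger_gap: 0.0128
gripper_force: 61.9
[-3.64292563 -1.89718128 -2.90693053] [-0.27587196  0.92591382 -0.17199037]
down [-0.42890689 -0.25381448  0.86695853]
tot mm [ 0.2 -0.1 -0.1] rv [ 0.001  0.003 -0.001] F [-4.74 -1.61  0.48] j [-0.15  0.01  2.19  0.45  0.5   0.26]
[0, 0, 0] [ 0.001  0.003 -0.001]
```

```bash
python3 -m inch '[[0,0,0,0,0,0,-0.5],[0,0,0,0,0,0,0],[0,0,0,0,0,0,0],[0,0,-10,0,0,0,0],[0,0,-16,0,0,0,0],[0,0,-16,0,0,0,0],[0,0,0,0,0,0,-1],[0,0,0,0,0,0,-1],[0,0,0,0,0,0,-1],[0,0,0,0,0,0,-1]]'; cat > f.py <<'E'
from plan import *
s=status.get_state();r=R.from_quat(s['eef_rot']).inv();print("up axis of TCP %.2f"%(((s['ee_pos']-base)@ax)*1e3),"Ftool",r.apply(s['force']).round(2),"Fw",s['force'].round(2))
E
python3 f.py; python3 plan.py 33 -59.5 1 69.3
python3 - <<'E'
from geo import *
z=np.load("top0.npz");W0=z["W"];im0=z["im"]
im,d,W,c=snap("top")
def fit(W,m):
    p=W[m];A=np.c_[(p-base)[:,:2],np.ones(len(p))];return np.linalg.lstsq(A,p[:,2],rcond=None)[0]
def mk(W,im):
    m=np.zeros(W.shape[:2],bool);m[165:290,275:390]=1
    return m&(im.min(-1)>110)&(abs(W[...,2]-.05)<.006)
m=mk(W0,im0)&mk(W,im);print(m.sum(),fit(W0,m),fit(W,m))
b=(slice(160,290),slice(255,395))
cv2.imwrite("pics/rel.png",cv2.resize(im[b],None,fx=4,fy=4,interpolation=cv2.INTER_CUBIC)[...,::-1])
E
```

```text
t: 5.7
ee_pos: [0.4922, 0.0704, 0.1296]
eef_rot: [0.887, 0.382, 0.256, 0.032]
force: [-0.4, 0.1, 0.8]
finger_gap: -0.0
gripper_force: 0.0
up axis of TCP 91.75 Ftool [ 0.16 -0.08 -0.81] Fw [-0.35  0.06  0.75]
tot mm [-0.1 -0.5  8.4] rv [ 0.001  0.002 -0.004] F [-0.35  0.06  0.75] j [-0.18 -0.12  2.22  0.4   0.61  0.3 ]
[0, 0, 8] [ 0.001  0.002 -0.004]
3137 [-0.00460389 -0.00381551  0.04970153] [-0.00455062 -0.00379184  0.04979154]
```

View pics/rel.png

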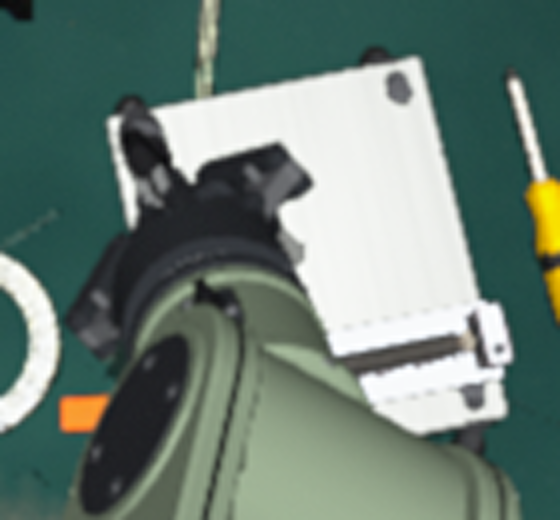

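The stand is level and the knob is turned. The closed fingers sit over the wing at about (150,150) in the crop. Next I press the wing along its axis and measure the plate's tilt with the depth camera.

```bash
cat > tilt.py <<'E'
from geo import *
z=np.load("top0.npz");W0=z["W"];im0=z["im"]
im,d,W,c=snap("top")
def mk(W,im):
    m=np.zeros(W.shape[:2],bool);m[165:290,275:390]=1
    return m&(im.min(-1)>110)&(abs(W[...,2]-.05)<.007)
m=mk(W0,im0)&mk(W,im)
dz=W[...,2][m]-W0[...,2][m];p=W0[m]-O
A=np.c_[p[:,:2]@Rs[:2,:2],np.ones(m.sum())]
k=np.linalg.lstsq(A,dz,rcond=None)[0]
f=np.array([[.109,.07],[-.109,.07],[-.109,-.07],[.109,-.07]])
print(m.sum(),"dz mm at FL,NL,NR,FR",((np.c_[f,np.ones(4)]@k)*1e3).round(2))
E
python3 tilt.py
python3 -m inch '[[0,0,4,0,0,0,-1],[0,0,4,0,0,0,-1],[0,0,0,0,0,0,-1],[0,0,0,0,0,0,-1]]'; python3 f.py; python3 -m inch '[[0,0,1,0,0,0,-1],[0,0,0,0,0,0,-1],[0,0,0,0,0,0,-1]]'; python3 f.py;python3 -m inch '[[0,0,1,0,0,0,-1],[0,0,0,0,0,0,-1],[0,0,0,0,0,0,-1]]'; python3 f.py; python3 tilt.py
```

```text
3281 dz mm at FL,NL,NR,FR [ 0.28 -0.08 -0.2   0.16]
t: 6.13
ee_pos: [0.4958, 0.0716, 0.1226]
eef_rot: [0.887, 0.382, 0.256, 0.032]
force: [-0.7, -0.2, -0.1]
finger_gap: -0.0001
gripper_force: 0.0
up axis of TCP 83.75 Ftool [-0.61 -0.4  -0.27] Fw [-0.75 -0.17 -0.13]
t: 6.38
ee_pos: [0.4966, 0.0716, 0.1225]
eef_rot: [0.887, 0.382, 0.257, 0.033]
force: [0.8, 0.3, -0.5]
finger_gap: 0.0
gripper_force: 0.0
up axis of TCP 83.33 Ftool [0.42 0.2  0.79] Fw [ 0.76  0.26 -0.45]
t: 6.63
ee_pos: [0.4972, 0.0717, 0.1218]
eef_rot: [0.887, 0.382, 0.257, 0.033]
force: [-1.1, 0.2, 1.4]
finger_gap: 0.0001
gripper_force: 0.7
up axis of TCP 82.42 Ftool [ 0.15 -0.53 -1.73] Fw [-1.09  0.24  1.43]
3170 dz mm at FL,NL,NR,FR [-0.64 -0.14  0.54  0.04]
```

```bash
python3 -m inch '[[0,0,0.7,0,0,0,-1],[0,0,0,0,0,0,-1],[0,0,0,0,0,0,-1]]'; python3 f.py; python3 tilt.py; python3 -m inch '[[0,0,0.7,0,0,0,-1],[0,0,0,0,0,0,-1],[0,0,0,0,0,0,-1]]'; python3 f.py; python3 tilt.py;  python3 -m inch '[[0,0,0.7,0,0,0,-1],[0,0,0,0,0,0,-1],[0,0,0,0,0,0,-1]]'; python3 f.py; python3 tilt.py; python3 tilt.py
```

```text
t: 6.93
ee_pos: [0.4975, 0.072, 0.1215]
eef_rot: [0.887, 0.382, 0.257, 0.033]
force: [-3.9, 0.4, 6.3]
finger_gap: 0.0001
gripper_force: 3.9
up axis of TCP 81.98 Ftool [ 0.81 -1.27 -7.27] Fw [-3.86  0.45  6.32]
3175 dz mm at FL,NL,NR,FR [-0.71 -0.04  0.82  0.14]
t: 7.23
ee_pos: [0.4978, 0.0721, 0.1214]
eef_rot: [0.887, 0.383, 0.257, 0.032]
force: [-10.2, 0.1, 13.0]
finger_gap: 0.0001
gripper_force: 7.9
up axis of TCP 81.70 Ftool [ -0.23  -3.56 -16.12] Fw [-10.23   0.11  12.96]
3148 dz mm at FL,NL,NR,FR [-0.89  0.18  1.13  0.06]
t: 7.53
ee_pos: [0.4982, 0.0722, 0.1214]
eef_rot: [0.887, 0.383, 0.257, 0.033]
force: [-14.2, -2.0, 17.9]
finger_gap: 0.0002
gripper_force: 11.9
up axis of TCP 81.46 Ftool [ -1.83  -3.41 -22.59] Fw [-14.17  -2.01  17.9 ]
3108 dz mm at FL,NL,NR,FR [-1.22 -0.03  1.21  0.02]
3124 dz mm at FL,NL,NR,FR [-1.02 -0.12  1.1   0.2 ]
```

```bash
python3 -m inch '[[0,0,-6,0,0,0,-1],[0,0,-6,0,0,0,-1],[0,0,0,0,0,0,0],[0,0,0,0,0,0,0],[0,0,0,0,0,0,0],[0,0,0,0,0,0,0]]'; python3 tilt.py; python3 plan.py 0 -59.5 1 69.3
```

```text
t: 8.13
ee_pos: [0.4922, 0.0703, 0.1299]
eef_rot: [0.887, 0.382, 0.256, 0.032]
force: [-0.4, 0.2, 0.3]
finger_gap: 0.0424
gripper_force: 0.0
3146 dz mm at FL,NL,NR,FR [ 0.33 -0.16 -0.16  0.33]
tot mm [-0.  -0.6 41.7] rv [ 0.002  0.002 -0.004] F [ 0.68 -0.05 -0.44] j [-0.18 -0.12  2.22  0.4   0.61  0.3 ]
[0, -1, 42] [ 0.002  0.002 -0.004]
```

```bash
python3 -m inch '[[0,-0.5,14,0,0,-0.004,0],[0,0,14,0,0,0,0],[0,0,14,0,0,0,0],[0,0,0,0,0,0,0],[0,0,0,0,0,0,0],[0,0,0,0,0,0,-1],[0,0,0,0,0,0,-1],[0,0,0,0,0,0,-1],[0,0,0,0,0,0,-1],[0,0,0,0,0,0,-1]]'; python3 plan.py 0 -59.5 1 69.3;  python3 -m inch '[[0,0,0,0,0,0,-1],[0,0,0.3,0,0,0.07,-1],[0,0,0.3,0,0,0.07,-1],[0,0,0.3,0,0,0.08,-1],[0,0,0.2,0,0,0.07,-1],[0,0,0,0,0,0,-1],[0,0,0,0,0,0,-1]]'; python3 f.py; python3 plan.py 0 -76.1 1 68.2; python3 tilt.py
```

```text
t: 9.02
ee_pos: [0.5121, 0.0767, 0.0943]
eef_rot: [0.886, 0.384, 0.257, 0.033]
force: [-2.8, 1.2, 2.5]
finger_gap: 0.0132
gripper_force: 61.3
tot mm [-0.7 -0.3  0.4] rv [ 0.002  0.001 -0.   ] F [-2.78  1.18  2.55] j [-0.15  0.01  2.19  0.45  0.5   0.26]
[-1, 0, 0] [ 0.002  0.001 -0.   ]
t: 9.6
ee_pos: [0.5128, 0.0767, 0.0934]
eef_rot: [0.933, 0.252, 0.259, -0.004]
force: [-6.8, -0.1, 7.2]
finger_gap: 0.0133
gripper_force: 62.3
up axis of TCP 49.61 Ftool [-1.54 -2.25 -9.51] Fw [-6.77 -0.07  7.22]
tot mm [-0.8 -0.4  0.4] rv [ 0.003  0.    -0.   ] F [-6.77 -0.07  7.22] j [-0.15  0.01  2.19  0.45  0.5   0.55]
[-1, 0, 0] [ 0.003  0.    -0.   ]
3050 dz mm at FL,NL,NR,FR [-0.06 -0.12  0.05  0.1 ]
```

Next I release, retreat a little, and repeat the tilt and press tests.

```bash
python3 -m inch '[[0,0,0,0,0,0,-0.5],[0,0,0,0,0,0,0],[0,0,0,0,0,0,0],[0,0,-10,0,0,0,0],[0,0,-15,0,0,0,0],[0,0,-15,0,0,0,0],[0,0,0,0,0,0,-1],[0,0,0,0,0,0,-1],[0,0,0,0,0,0,-1],[0,0,0,0,0,0,-1]]'; python3 f.py; for i in 1 2 3; do python3 tilt.py; done
python3 -m inch '[[0,0,4,0,0,0,-1],[0,0,3,0,0,0,-1],[0,0,1,0,0,0,-1],[0,0,0,0,0,0,-1],[0,0,0,0,0,0,-1]]'; python3 f.py; python3 tilt.py; python3 -m inch '[[0,0,0.7,0,0,0,-1],[0,0,0,0,0,0,-1],[0,0,0,0,0,0,-1]]'; python3 f.py; python3 tilt.py;python3 tilt.py
```

```text
t: 10.48
ee_pos: [0.4932, 0.0712, 0.1265]
eef_rot: [0.933, 0.252, 0.258, -0.005]
force: [0.2, -0.3, 0.1]
finger_gap: 0.0005
gripper_force: 0.0
up axis of TCP 88.48 Ftool [ 0.08  0.39 -0.06] Fw [ 0.22 -0.31  0.14]
3308 dz mm at FL,NL,NR,FR [0.23 0.19 0.02 0.05]
3306 dz mm at FL,NL,NR,FR [ 0.07 -0.04 -0.01  0.09]
3297 dz mm at FL,NL,NR,FR [0.2  0.04 0.03 0.19]
t: 11.05
ee_pos: [0.4973, 0.0724, 0.1208]
eef_rot: [0.933, 0.252, 0.258, -0.004]
force: [-9.1, -2.0, 9.8]
finger_gap: 0.0003
gripper_force: 7.0
up axis of TCP 81.41 Ftool [ -2.9   -1.34 -13.16] Fw [-9.09 -2.01  9.84]
3254 dz mm at FL,NL,NR,FR [-0.09 -0.03  0.14  0.08]
t: 11.35
ee_pos: [0.4977, 0.0725, 0.1208]
eef_rot: [0.932, 0.252, 0.259, -0.004]
force: [-13.6, -1.3, 17.4]
finger_gap: 0.0004
gripper_force: 10.8
up axis of TCP 81.16 Ftool [ -2.21  -3.12 -21.79] Fw [-13.57  -1.33  17.42]
3242 dz mm at FL,NL,NR,FR [-0.16  0.15  0.39  0.07]
3223 dz mm at FL,NL,NR,FR [-0.21 -0.09  0.34  0.22]
```

```bash
cat >> tilt.py <<'E'
K=[]
for i in range(10):
    im,d,W,c=snap("top");m=mk(W0,im0)&mk(W,im);p=W0[m]-O
    A=np.c_[p[:,:2]@Rs[:2,:2],np.ones(m.sum())]
    K.append((np.c_[f,np.ones(4)]@np.linalg.lstsq(A,W[...,2][m]-W0[...,2][m],rcond=None)[0])*1e3)
K=np.array(K);t=(K[:,0]-K[:,2])/2;u=(K[:,1]-K[:,3])/2;print("avg",K.mean(0).round(2),"tilt FL-NR %.3f +- %.3f  NL-FR %.3f"%(t.mean(),t.std()/3,u.mean()))
E
python3 tilt.py; python3 f.py; python3 -m inch '[[0,0,-0.7,0,0,0,-1],[0,0,-0.7,0,0,0,-1],[0,0,0,0,0,0,-1],[0,0,0,0,0,0,-1]]'; python3 f.py; python3 tilt.py;python3 -m inch '[[0,0,-0.3,0,0,0,-1],[0,0,0,0,0,0,-1],[0,0,0,0,0,0,-1]]'; python3 f.py; python3 tilt.py;python3 -m inch '[[0,0,-2.5,0,0,0,-1],[0,0,0,0,0,0,-1],[0,0,0,0,0,0,-1]]'; python3 f.py; python3 tilt.py
```

```text
3237 dz mm at FL,NL,NR,FR [-0.03  0.41  0.38 -0.06]
avg [-0.15 -0.01  0.29  0.14] tilt FL-NR -0.219 +- 0.024  NL-FR -0.073
up axis of TCP 81.19 Ftool [ -3.3   -2.05 -21.75] Fw [-13.85  -2.77  16.99]
t: 12.33
ee_pos: [0.4971, 0.0722, 0.121]
eef_rot: [0.933, 0.252, 0.259, -0.004]
force: [-2.2, 0.3, 3.4]
finger_gap: -0.0
gripper_force: 2.0
up axis of TCP 81.71 Ftool [ 0.19 -0.91 -3.95] Fw [-2.18  0.33  3.4 ]
3249 dz mm at FL,NL,NR,FR [ 0.12 -0.06 -0.03  0.15]
avg [ 0.11 -0.03 -0.01  0.12] tilt FL-NR 0.061 +- 0.013  NL-FR -0.075
t: 13.13
ee_pos: [0.4966, 0.0721, 0.1211]
eef_rot: [0.933, 0.252, 0.258, -0.004]
force: [-1.0, -0.5, -0.2]
finger_gap: -0.0001
gripper_force: 0.0
up axis of TCP 81.99 Ftool [-1.1  -0.04 -0.44] Fw [-1.04 -0.54 -0.16]
3265 dz mm at FL,NL,NR,FR [ 0.18 -0.14 -0.12  0.2 ]
avg [ 0.23  0.01 -0.07  0.15] tilt FL-NR 0.152 +- 0.031  NL-FR -0.069
t: 13.93
ee_pos: [0.4957, 0.0717, 0.1238]
eef_rot: [0.933, 0.252, 0.259, -0.004]
force: [-0.6, -0.2, -0.3]
finger_gap: 0.0002
gripper_force: 0.0
up axis of TCP 84.79 Ftool [-0.64 -0.14 -0.08] Fw [-0.58 -0.19 -0.26]
3282 dz mm at FL,NL,NR,FR [ 0.33 -0.   -0.18  0.15]
avg [ 0.22 -0.07 -0.11  0.18] tilt FL-NR 0.168 +- 0.015  NL-FR -0.128
```

```bash
python3 -m inch '[[0,0,-15,0,0,0,-1],[0,0,-25,0,0,0,-1],[0,0,-25,0,0,0,-1],[0,0,-15,0,0,0,-1],[0,0,0,0,0,0,-1],[0,0,0,0,0,0,-1],[0,0,0,0,0,0,-1]]'; python3 tilt.py; python3 - <<'E'
from h import *
cv2.imwrite("pics/end.png",np.hstack([snap(n)[0][140:310,200:420] for n in("top","scene")])[...,::-1])
E
```

```text
t: 15.07
ee_pos: [0.4569, 0.0608, 0.192]
eef_rot: [0.933, 0.252, 0.258, -0.005]
force: [-0.0, 0.1, 0.3]
finger_gap: -0.0001
gripper_force: 0.0
3607 dz mm at FL,NL,NR,FR [ 0.06 -0.16 -0.01  0.21]
avg [ 0.18 -0.11 -0.12  0.18] tilt FL-NR 0.150 +- 0.017  NL-FR -0.143
```

View pics/end.png

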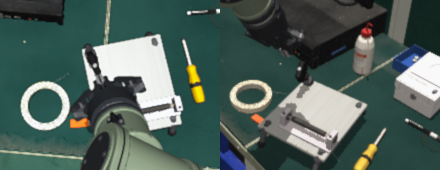

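The stand, tape, USB stick and driver are where they were. The gripper is clear of the knob, which is at about (95,70) in the left view. I'm handing in.

```bash
python3 -c "
from bench import workorder
print(workorder.job_done())"
```

```text
the job is handed in; nothing more can be done
None
```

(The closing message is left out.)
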